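# Set up the sample spinner and hang the vial baskets

### The job

Put the cleaned spinner station back in service: fit each rotor plate on the drive unit of its own colour, turned so that its holes go over the studs and it sits fully home and flat, and hang every vial basket that is there by its handle on the rack, one to a hook. When all of that is done, press the green start button, and do not knock over the small brown bottle that stands among the things.

Things in the scene. Friction and masses are not known exactly. Their poses are not given: they have to be found in the camera images.
- rotor3: loose blue disc 120 mm wide, 12 thick, 3 through holes (12 mm) on a 38 mm radius circle, one on its +x axis, then every 120 deg. On top an aluminium square boss 44 x 44 mm, flats across x and y, from 12 to 52 mm above the underside: grip it by two parallel flats. Below, a centre bore 27 wide, 46 deep. 0.3-0.6 kg. Origin: centre of underside, z up.
- rotor4: loose yellow disc 120 mm wide, 12 thick, 4 through holes (12 mm) on a 38 mm radius circle, one on its +x axis, then every 90 deg. On top an aluminium square boss 44 x 44 mm, flats across x and y, from 12 to 52 mm above the underside: grip it by two parallel flats. Below, a centre bore 27 wide, 46 deep. 0.3-0.6 kg. Origin: centre of underside, z up.
- hub3: fixed white drum 124 mm wide, blue top face at 45 mm. On it a 24 mm pilot, 35 tall, tapered top, and 3 round-tipped studs 8 thick, 15 tall, on a 38 mm radius circle, one on its +x axis, then every 120 deg. Origin: centre of underside, z up. Plate home: plate origin 45 mm above this one, on axis (15 mm too high if on the stud tips). Any hole takes any stud.
- hub4: fixed white drum 124 mm wide, yellow top face at 45 mm. On it a 24 mm pilot, 35 tall, tapered top, and 4 round-tipped studs 8 thick, 15 tall, on a 38 mm radius circle, one on its +x axis, then every 90 deg. Origin: centre of underside, z up. Plate home: plate origin 45 mm above this one, on axis (15 mm too high if on the stud tips). Any hole takes any stud.
- basket0: loose steel basket, 60 (x) by 100 (y) by 45 mm tall, 0.11-0.22 kg, stiff handle arched over it: legs at y = +-52 mm, wire 7 thick, topped by a level flat bar along y, 14 wide (x), 6 thick, its centre at height 115. Mid-bar a blue grip block 14 (x) by 40 mm (y), height 105 to 135. Same either way round. Origin: centre of underside, z up. May be absent (None).
- basket0_bar (a point): middle of the handle bar of basket0, at the grip block, 115 mm above its underside; axes as the basket's
- basket1: loose steel basket, 60 (x) by 100 (y) by 45 mm tall, 0.11-0.22 kg, stiff handle arched over it: legs at y = +-52 mm, wire 7 thick, topped by a level flat bar along y, 14 wide (x), 6 thick, its centre at height 115. Mid-bar a blue grip block 14 (x) by 40 mm (y), height 105 to 135. Same either way round. Origin: centre of underside, z up. May be absent (None).
- basket1_bar (a point): middle of the handle bar of basket1, at the grip block, 115 mm above its underside; axes as the basket's
- basket2: loose steel basket, 60 (x) by 100 (y) by 45 mm tall, 0.11-0.22 kg, stiff handle arched over it: legs at y = +-52 mm, wire 7 thick, topped by a level flat bar along y, 14 wide (x), 6 thick, its centre at height 115. Mid-bar a blue grip block 14 (x) by 40 mm (y), height 105 to 135. Same either way round. Origin: centre of underside, z up. May be absent (None).
- basket2_bar (a point): middle of the handle bar of basket2, at the grip block, 115 mm above its underside; axes as the basket's
- hook0 (a point): rack hook: two upturned prongs 8 mm thick at y = +-32 mm from this point, to carry a basket's bar inside its legs. Point: where the bar's centre rests, 192 mm above the bench, mid of a level seat about 40 mm long (x). +x to the rail 56 mm behind, y along it; tips 34 mm in front (-x), 23 mm above the point. Hooks 155 mm apart, a blue block on the rail at each. Enter over the tips.
- hook1 (a point): rack hook: two upturned prongs 8 mm thick at y = +-32 mm from this point, to carry a basket's bar inside its legs. Point: where the bar's centre rests, 192 mm above the bench, mid of a level seat about 40 mm long (x). +x to the rail 56 mm behind, y along it; tips 34 mm in front (-x), 23 mm above the point. Hooks 155 mm apart, a blue block on the rail at each. Enter over the tips.
- hook2 (a point): rack hook: two upturned prongs 8 mm thick at y = +-32 mm from this point, to carry a basket's bar inside its legs. Point: where the bar's centre rests, 192 mm above the bench, mid of a level seat about 40 mm long (x). +x to the rail 56 mm behind, y along it; tips 34 mm in front (-x), 23 mm above the point. Hooks 155 mm apart, a blue block on the rail at each. Enter over the tips.
- start_top (a point): top centre of the green start button, 38 mm across, on the small white fixed control box; its top is 64 mm above the bench
- start (a joint): travel of the start button, 0 (up) to 0.008 m (fully down, about 6 N); springs back. Counts as pressed beyond 0.005
- brown_bottle: small brown glass bottle, 56 mm across, 95 mm tall, standing amid the work; leave it standing. Origin: centre of its underside
Mind the look-alikes: they are no part of the job. What is shaped like the basket2 but black or pink is not meant.

How it is judged:
On the way, in this order (a step that is already met when the one before it is completed fails the run):
1. both rotor plates sit home on their drive units and every basket hangs on a hook of the rack (z of rotor3 in the frame of hub3 between 0.04 and 0.0485 m and horizontal distance between rotor3 and hub3 below 0.005 m and angle between the z axis of rotor3 and the z axis of hub3, either way round below 0.05 rad and z of rotor4 in the frame of hub4 between 0.04 and 0.0485 m and horizontal distance between rotor4 and hub4 below 0.005 m and angle between the z axis of rotor4 and the z axis of hub4, either way round below 0.05 rad and ((x of basket0_bar in the frame of hook0 between -0.025 and 0.05 m and y of basket0_bar in the frame of hook0 between -0.02 and 0.02 m and z of basket0_bar in the frame of hook0 between -0.006 and 0.02 m) or (x of basket0_bar in the frame of hook1 between -0.025 and 0.05 m and y of basket0_bar in the frame of hook1 between -0.02 and 0.02 m and z of basket0_bar in the frame of hook1 between -0.006 and 0.02 m) or (x of basket0_bar in the frame of hook2 between -0.025 and 0.05 m and y of basket0_bar in the frame of hook2 between -0.02 and 0.02 m and z of basket0_bar in the frame of hook2 between -0.006 and 0.02 m)) and angle between each of basket0, basket1, basket2's own z axis and vertical below 0.5 rad and contact force between each of basket0, basket1, basket2 and the fingers below 0.05 N and ((x of basket1_bar in the frame of hook0 between -0.025 and 0.05 m and y of basket1_bar in the frame of hook0 between -0.02 and 0.02 m and z of basket1_bar in the frame of hook0 between -0.006 and 0.02 m) or (x of basket1_bar in the frame of hook1 between -0.025 and 0.05 m and y of basket1_bar in the frame of hook1 between -0.02 and 0.02 m and z of basket1_bar in the frame of hook1 between -0.006 and 0.02 m) or (x of basket1_bar in the frame of hook2 between -0.025 and 0.05 m and y of basket1_bar in the frame of hook2 between -0.02 and 0.02 m and z of basket1_bar in the frame of hook2 between -0.006 and 0.02 m)) and ((x of basket2_bar in the frame of hook0 between -0.025 and 0.05 m and y of basket2_bar in the frame of hook0 between -0.02 and 0.02 m and z of basket2_bar in the frame of hook0 between -0.006 and 0.02 m) or (x of basket2_bar in the frame of hook1 between -0.025 and 0.05 m and y of basket2_bar in the frame of hook1 between -0.02 and 0.02 m and z of basket2_bar in the frame of hook1 between -0.006 and 0.02 m) or (x of basket2_bar in the frame of hook2 between -0.025 and 0.05 m and y of basket2_bar in the frame of hook2 between -0.02 and 0.02 m and z of basket2_bar in the frame of hook2 between -0.006 and 0.02 m))), for 0.2 s.
2. then the start button is pressed (value of joint start above 0.005 m), for 0.02 s.
At the end, for the whole second after the job is handed in: Each rotor plate on the unit of its colour: within 3.5 mm of the seat face, 5 mm of the axis, 0.05 rad of flat. Each basket's bar on a hook, middle within 20 mm sideways, in front of the rail, basket tilted under 0.5 rad. All at rest and released, brown bottle upright (all of step 1 and linear speed of each of rotor3, rotor4, basket0, basket1, basket2 below 0.04 m/s and angle between brown_bottle's own z axis and vertical below 0.3 rad); the robot touches nothing.
It fails at once if the brown bottle is knocked over (angle between brown_bottle's own z axis and vertical above 0.6 rad).
Of basket0, basket1, basket2 only 2 to 3 are there at a start; the rules pass over those that are not, and their reading is None.
At some moment in a run one of basket0, basket1, basket2, rotor3, rotor4 may be knocked a few centimetres aside while the robot is not near it.
Once in a run the grip may slacken for a moment while it holds something.
It also fails if it takes over 200 s, if anything falls off the work surface, if the arm or the gripper's body presses on something with over 40 N, if the wrist force passes 120 N, or if a joint passes its speed limit or range.

### The arm

A 6-joint arm with a two-finger parallel gripper is mounted at the origin on the work surface. World frame = base frame: x ahead of the robot, y to its left, z up, the work surface at z = 0. Lengths are in m, angles in rad, forces in N, time in s.
With the tool pointing down it reaches from about 0.375 to 0.9 m from the base axis. Payload 3.1 kg.
Tool frame: the origin (TCP) lies midway between the tips of the shut fingers; the grasp point (between the pads) lies 19 mm behind it; z points along the fingers, y is the line along which they close (so a half turn about z gives the same grasp; the last joint's range is limited). The gripper opens to 85 mm and grips with 20 to 120 N. Pads are 22 mm wide; open, the fingers measure 114 mm over their backs; the gripper's body (76 mm by 85 mm) begins 54 mm behind the grasp point. The pads swing forward as they close: fully open they stand 13 mm farther back than shut.
Start: joints at [1.095, 0.527, 1.433, -0, 1.181, -0.178], TCP at [0.183, 0.598, 0.231] pointing down, gripper open.
Joint ranges: [-3.08, 3.08], [-0.75, 2.2], [0.22, 2.44], [-1.43, 4.57], [0, 2.65], [-2.85, 2.85]. Speed limits (rad/s): [2.79, 2.79, 3.14, 3.14, 3.14, 3.14].

### API

Orientations are given as [roll, pitch, yaw] about the fixed x, y, z axes, in that order (R = Rz(yaw) Ry(pitch) Rx(roll)).
In Python, from cell import telemetry, read_camera, job gives the robot as it stands.
- The arm moves only by the shell command python3 -m inch 'ROWS' [OPENING]. ROWS is JSON, a list of rows, each a list of 4 numbers: the shift along the tool's x, y, z in m, then the turn about the tool's z in rad. In form: [[dx, dy, dz, spin], ...]. A call has 1 to 20 rows; each row is the pose to reach, as a shift and turn from the pose commanded when the call began, along the tool's axes at that moment; what a row does not reach only later rows make up. A row lasts 1/10 s, in which the tool goes at most 50 mm and 8.59 degrees, less where a joint would pass 70% of its speed; a pose out of reach is approached as far as the arm can. A call with a gripper value outside its range is refused whole. OPENING is the gripper command: -1 is fully open, 1 is shut, values between are in proportion, set as the call begins (- or left out, the last holds). The fingers move at their own pace and stop on an object; the grip force is fixed at half the most. Time passes only in rows, so rows that repeat a pose let the fingers close. It gives the time, the measured TCP pose, the force, the opening and the grip force at its end, in the units of the state.
- telemetry.observe(): the state, without advancing time (a new reading comes with each control period).
- read_camera(name): name is "side" or "top"; returns a dict with "image" (480x640x3 uint8, red, green, blue), "range_z" (480x640 float32, m along the optical axis (not along the pixel's ray), 0 where there is no reading), "fx", "fy", "cx", "cy" (pixels), "R" (3x3) and "t" (3): a world point X has camera coordinates R X + t. Camera axes: x right, y down, z forward; pixel columns grow to the right and rows downward; lengths in m; the calibration is good to about 2 mm. A picture is of the moment at which its call begins.
- job.close_job(): hands the job in; it is judged then, once.
The state is a dict: "time": time; "q": joint angles; "joint_vel": joint speeds; "tau": joint torques, N m; "position": TCP position; "tcp_rot": TCP orientation; "force": force on the tool from outside, world axes, zero at the start; "wrist_torque": the same for the moment, N m; "width": finger opening in m; "grip_force": force on a finger pad.
Only numpy, scipy, OpenCV 4.12 (cv2) and the standard library are available. Lean on these libraries where they do the work, as an engineer would, in place of code of your own. Each camera call takes 0.05 s, during which the arm holds its last target. There are 200 camera calls.

## Working session

There is one attempt and no reset: what is moved stays moved. The work goes in short steps, Python scripts to look and compute and a shell command to move; the robot and the scene stay as the last step left them, time stands still between calls to the robot, and variables do not carry over. Pictures are saved under pics/ and viewed, at most 14 in all, crops included, and the job is handed in when it is done.

```bash
mkdir -p pics; ls; python3 - <<'E'
from cell import telemetry, read_camera, job
import cv2, numpy as np
print(telemetry.observe())
for n in ("top","side"):
    d=read_camera(n); cv2.imwrite(f"pics/{n}0.png",d["image"][:,:,::-1]); np.savez(f"{n}0.npz",**d)
    print(n,d["fx"],d["cx"],d["cy"],(-d["R"].T@d["t"]).round(3),d["R"].round(3).tolist(),(d["range_z"]>0).mean())
E
```

```text
pics
{'time': 0.0, 'q': array([ 1.09550157e+00,  5.28479333e-01,  1.43390724e+00, -4.73583120e-06,
        1.18138223e+00, -1.78487501e-01]), 'joint_vel': array([-2.14271055e-03,  3.56769828e-04,  7.12928800e-04,  9.16025149e-05,
        1.31501292e-03, -6.06874097e-04]), 'tau': array([-2.49119245e-05, -4.42350483e+01, -1.78017712e+01, -1.77716538e-04,
        8.42206908e-03, -2.48559326e-05]), 'position': array([0.18242624, 0.59703694, 0.23032395]), 'tcp_rot': array([-3.13945030e+00, -3.82048897e-04,  2.84478679e+00]), 'force': array([-0.34825074, -0.59226701, -0.38829545]), 'wrist_torque': array([ 0.03248762, -0.03959848, -0.01590068]), 'grip_force': 0.0, 'width': 0.08562988838175883}
top 509.3797943548004 323.78445276304757 233.88431544170788 [0.22  0.12  1.632] [[0.074, -0.997, 0.003], [-0.976, -0.073, -0.203], [0.203, 0.012, -0.979]] 0.9961490885416666
side 601.1494038120095 315.9891205826893 239.9838353844485 [ 0.008 -0.915  1.349] [[0.894, -0.447, 0.019], [-0.304, -0.637, -0.708], [0.329, 0.627, -0.706]] 0.9604459635416667
```

View pics/top0.png

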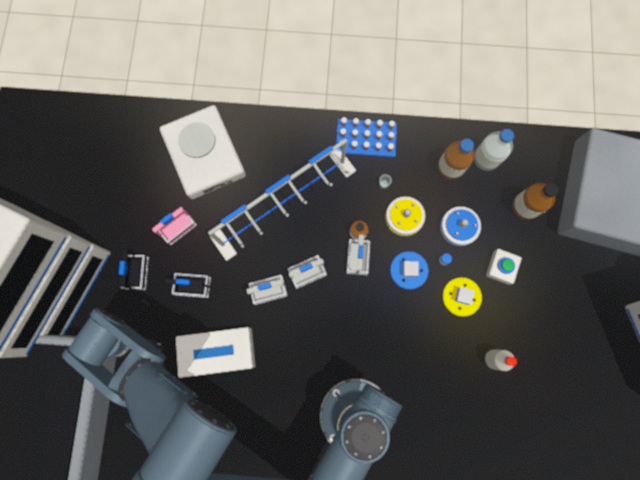

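View pics/side0.png

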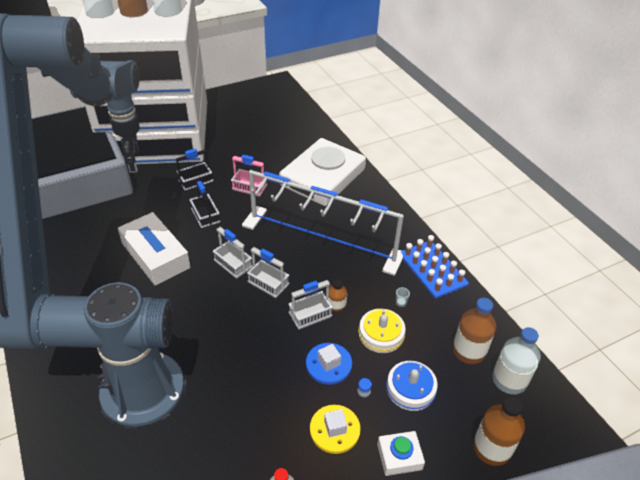

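The top view shows silver baskets at about (267,290), (307,271) and (358,257), with the brown bottle beside the last one at (359,230). Rotors are at blue (409,270) and yellow (462,296), and hubs at yellow (405,216) and blue (460,226). The button is at (507,265) and the rack runs from (225,235) to (345,160).

Look-alikes: black baskets (133,272) and (190,286), and a pink basket (175,226). I choose the silver ones, and check them in one crop.

```bash
cat > lib.py <<'E'
import numpy as np, cv2
from cell import telemetry, read_camera
def cloud(d):
    v,u=np.mgrid[0:480,0:640]; z=d["range_z"]
    c=np.stack([(u-d["cx"])/d["fx"]*z,(v-d["cy"])/d["fy"]*z,z],-1)
    return (c-d["t"])@d["R"]
def ray(d,u,v,h):
    o=-d["R"].T@d["t"]; r=np.array([(u-d["cx"])/d["fx"],(v-d["cy"])/d["fy"],1])@d["R"]
    return o+r*(h-o[2])/r[2]
def proj(d,X):
    c=d["R"]@np.asarray(X)+d["t"]; return c[0]/c[2]*d["fx"]+d["cx"],c[1]/c[2]*d["fy"]+d["cy"]
def masks(d):
    hsv=cv2.cvtColor(d["image"],cv2.COLOR_RGB2HSV); H,S,V=[hsv[...,i].astype(int) for i in range(3)]
    return dict(blue=(abs(H-107)<14)&(S>130)&(V>70),yellow=(abs(H-28)<8)&(S>120)&(V>90),green=(abs(H-65)<20)&(S>120)&(V>60),
      white=(S<60)&(V>130))
def blobs(m,amin=15):
    n,l,s,c=cv2.connectedComponentsWithStats(m.astype(np.uint8)); return [(l==i,s[i],c[i]) for i in range(1,n) if s[i,4]>=amin]
E
python3 - <<'E'
from lib import *
T=dict(np.load("top0.npz")); S=dict(np.load("side0.npz"))
im=T["image"][:,:,::-1]
cv2.imwrite("pics/tcrop.png",cv2.resize(im[195:325,240:530],(800,359),interpolation=cv2.INTER_CUBIC))
cv2.imwrite("pics/scrop.png",cv2.resize(S["image"][220:480,205:465,::-1],(600,600),interpolation=cv2.INTER_CUBIC))
for n,d in(("top",T),("side",S)):
    P=cloud(d);M=masks(d)
    for k in("blue","yellow","green"):
        for m,s,c in blobs(M[k],12):
            p=np.median(P[m],0); print(n,k,c.round(1),s[4],p.round(3), P[m][:,2].min().round(3),P[m][:,2].max().round(3))
E
```

```text
top blue [367.6 138.8] 1201 [0.895 0.011 0.011] -0.009 1.632
top blue [506.9 134.9] 131 [ 0.861 -0.387  0.199] -0.002 1.632
top blue [466.7 144.7] 126 [ 0.821 -0.267  0.2  ] -0.001 0.208
top blue [320. 154.] 133 [0.757 0.166 0.206] -0.005 1.632
top blue [329.6 169.3] 48 [0.777 0.136 0.014] -0.008 0.032
top blue [277.3 183.1] 143 [0.659 0.285 0.205] -0.005 1.632
top blue [308.9 183.5] 87 [0.723 0.202 0.003] -0.01 1.632
top blue [287.3 198.4] 56 [0.666 0.269 0.007] -0.01 0.03
top blue [233.1 213.3] 143 [0.559 0.405 0.206] -0.003 0.213
top blue [266.  213.1] 84 [0.613 0.332 0.007] -0.01 0.029
top blue [461.3 224.6] 617 [ 0.61  -0.296  0.044] 0.031 1.632
top blue [166.4 218.3] 83 [0.544 0.617 0.133] -0.004 0.144
top blue [243.8 228.3] 54 [0.556 0.401 0.008] -0.008 0.029
top blue [229.9 237.8] 14 [0.52  0.442 0.016] -0.002 0.027
top blue [ 57.5 249.5] 16 [0.402 0.836 0.301] 0.296 0.307
top blue [360.5 251.4] 45 [0.487 0.026 0.134] 0.124 0.145
top blue [408.3 270.5] 910 [ 0.454 -0.137  0.011] -0.01 1.632
top blue [446.3 258. ] 94 [ 0.502 -0.253  0.037] -0.008 0.048
top blue [102.3 266. ] 3
[... 1783 characters left out ...]
42
side blue [313.4 291.3] 12 [0.53  0.096 0.002] -0.002 0.107
side blue [484.5 304.5] 177 [ 0.818 -0.274  0.2  ] -0.003 1.349
side blue [529.5 334.2] 160 [ 0.858 -0.392  0.2  ] 0.187 0.205
side blue [328.2 365.3] 1121 [ 0.446 -0.16   0.011] -0.008 1.349
side blue [412.4 381.1] 963 [ 0.606 -0.308  0.045] 0.032 1.349
side blue [364.4 384.3] 156 [ 0.499 -0.256  0.039] -0.004 0.047
side blue [400.7 450.4] 169 [ 0.478 -0.453  0.052] 0.042 1.349
side yellow [382.2 325.9] 789 [ 0.627 -0.128  0.045] 0.03 1.349
side yellow [377.5 347. ] 42 [ 0.592 -0.169  0.014] 0.006 0.023
side yellow [334.4 430.6] 1524 [ 0.376 -0.327  0.011] -0.008 1.349
side green [402. 445.] 203 [ 0.488 -0.444  0.064] 0.05 1.349
```

View pics/tcrop.png

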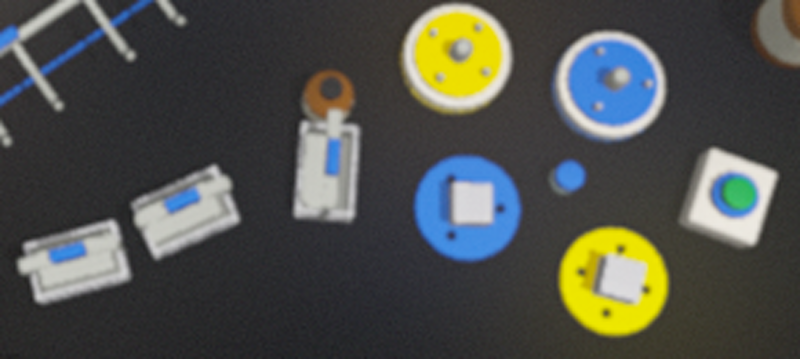

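View pics/scrop.png

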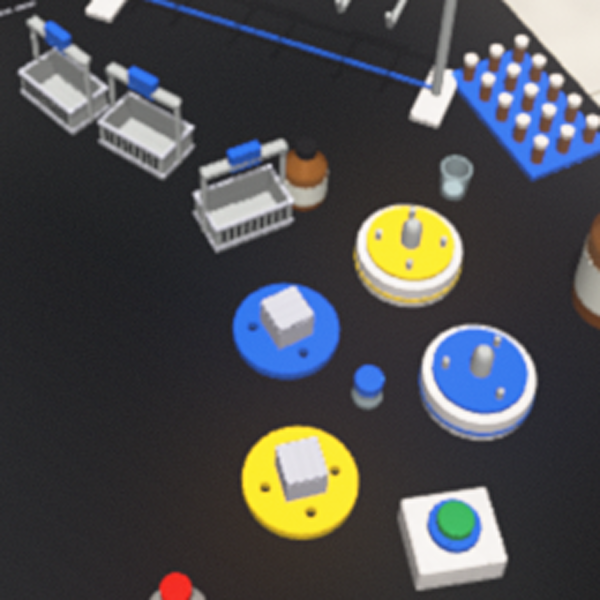

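The crops show three silver baskets with blue grip blocks, and the holes and studs are clear on the rotors and hubs. The chosen steel baskets match the description. Next I measure everything.

```bash
cat >> lib.py <<'E'
def look(): return read_camera("top"),read_camera("side")
def castpts(d,m,h):
    v,u=np.nonzero(m); return np.array([ray(d,a,b,h)[:2] for a,b in zip(u,v)])
def basket(ds,near):
    cs=[];Q=[]
    for d in ds:
        P=cloud(d); r=np.hypot(P[...,0]-near[0],P[...,1]-near[1]); M=masks(d)["blue"]&(r<.05)&(P[...,2]>.1)&(P[...,2]<.16)
        if M.sum()<8: continue
        cs.append(castpts(d,M,.130).mean(0))
        q=P[(r<.07)&(P[...,2]>.098)&(P[...,2]<.155)][:,:2]; Q.append(q)
    c=np.mean(cs,0); q=np.vstack(Q).astype(np.float32); l=cv2.fitLine(q,cv2.DIST_HUBER,0,.01,.01).ravel()
    return c,np.arctan2(l[1],l[0])%np.pi,np.array(cs)
def disc(d,near,col,h,R):
    """coloured disc at height h: centre, and raw mask filled"""
    P=cloud(d); r=np.hypot(P[...,0]-near[0],P[...,1]-near[1]); m=masks(d)[col]&(r<R+.015)&(abs(P[...,2]-h)<.03)
    b=max(blobs(m),key=lambda b:b[1][4])[0].astype(np.uint8)
    c=max(cv2.findContours(b,cv2.RETR_EXTERNAL,cv2.CHAIN_APPROX_NONE)[0],key=cv2.contourArea)
    hull=cv2.convexHull(c); f=np.zeros_like(b); cv2.fillPoly(f,[hull],1)
    X=castpts(d,f>0,h); return X.mean(0),np.sqrt(len(X) and cv2.contourArea(np.array([ray(d,*p[0],h)[:2] for p in hull],np.float32))/np.pi),f>0,b>0
def where(x,y,z,psi):
    """print shift & spin from present pose to target TCP (tool down, yaw psi mod pi)"""
    s=telemetry.observe(); p=s["position"]; y0=s["tcp_rot"][2]
    q1=np.arctan2(y,x); k=[psi+i*np.pi for i in range(-3,4)]
    k=[a for a in k if abs(q1+np.pi/2-a)<2.7]; q60=s["q"][5]; a=min(k,key=lambda a:abs(q1+np.pi/2-a-q60))
    y0=s["q"][0]-q60+np.pi/2; D=np.array([x,y,z])-p
    print("d",round(D[0]*np.cos(y0)+D[1]*np.sin(y0),4),round(D[0]*np.sin(y0)-D[1]*np.cos(y0),4),round(-D[2],4),"spin",round(y0-a,4),"q6",round(q1+np.pi/2-a,2))
E
python3 - <<'E'
from lib import *
T=dict(np.load("top0.npz")); S=dict(np.load("side0.npz")); ds=(T,S)
for n in((.362,.302),(.427,.185),(.487,.026)):
    c,a,cs=basket(ds,n); print("basket",c.round(4),round(a,3),cs.round(4).tolist())
for k,n,h,R in(("blue",(.454,-.14),.012,.06),("yellow",(.384,-.31),.012,.06),("blue",(.61,-.296),.045,.058),("yellow",(.632,-.116),.045,.058)):
    for d in ds:
        c,r,f,b=disc(d,n,k,h,R); print(k,h,c.round(4),round(float(r),4))
        if h<.02:
            P=cloud(d); rr=np.hypot(P[...,0]-c[0],P[...,1]-c[1]); m=(rr<.045)&(P[...,2]>.044)&(P[...,2]<.065)&masks(d)["white"]
            X=castpts(d,m,.052).astype(np.float32); print("  boss",cv2.minAreaRect(X),X.mean(0))
        V=d["image"].max(2).astype(int)
        odd=f&~b
        for m,s,cc in blobs(odd,2): print("   spot",cc.round(1),s[4],"V",V[m].mean().round(),(x:=ray(d,*cc,h if h<.02 else .053)[:2]-c).round(4),"r",np.hypot(*x).round(4),"ang",np.degrees(np.arctan2(x[1],x[0])).round(1))
for d in ds:
    P=cloud(d); r=[]
    for n in((.757,.166),(.659,.285),(.559,.405)):
        m=masks(d)["blue"]&(np.hypot(P[...,0]-n[0],P[...,1]-n[1])<.04)&(P[...,2]>.17); r.append(castpts(d,m,.205).mean(0))
    r=np.array(r); print("rail",r.round(4).tolist(),np.arctan2(*(r[0]-r[2])[::-1]).round(4))
    print("green",castpts(d,masks(d)["green"]&(P[...,2]>.04)&(P[...,2]<.08)&(np.hypot(P[...,0]-.49,P[...,1]+.436)<.04),.063).mean(0).round(4))
c,=[0],
P=cloud(T); n=np.array([.77,.635])
m=(P[...,2]>.15)&(P[...,2]<.25)&(P[...,0]>.45)&(P[...,0]<.82)&(P[...,1]<.45)&(P[...,1]>.08)
print("prong extents along normal",np.percentile(P[m][:,:2]@n,[1,5,50,90,98]).round(3), "rail",(np.array([.659,.285])@n).round(3))
E
```

```text
basket [0.3604 0.2988] 1.907 [[0.3623, 0.3026], [0.3585, 0.295]]
basket [0.4254 0.1809] 2.064 [[0.4276, 0.1852], [0.4232, 0.1765]]
basket [0.4859 0.0231] 3.132 [[0.4869, 0.0252], [0.4849, 0.0209]]
blue 0.012 [ 0.4592 -0.1401] 0.0618
  boss ((0.460150808095932, -0.13881359994411469), (0.04364733025431633, 0.040746595710515976), 2.115151882171631) [ 0.4601764  -0.13870741]
   spot [410.2 268.2] 282 V 199.0 [ 0.0059 -0.0043] r 0.0073 ang -35.8
   spot [413.5 289. ] 2 V 109.0 [-0.0598 -0.0175] r 0.0623 ang -163.7
blue 0.012 [ 0.4567 -0.147 ] 0.063
  boss ((0.4560929536819458, -0.14675141870975494), (0.04731300473213196, 0.04815615713596344), 2.898232936859131) [ 0.45661798 -0.14615324]
   spot [323.5 342. ] 2 V 79.0 [0.0181 0.0639] r 0.0664 ang 74.2
   spot [328.9 356.7] 460 V 200.0 [0.0096 0.0158] r 0.0184 ang 58.8
   spot [335.5 343. ] 2 V 108.0 [0.0457 0.0469] r 0.0655 ang 45.7
   spot [344.5 347.5] 2 V 102.0 [0.0606 0.0236] r 0.065 ang 21.3
   spot [305.  359.5] 2 V 77.0 [-0.051   0.0355] r 0.0621 ang 145.1
   spot [352. 364.] 3 V 96.0 [ 0.0535 -0.0306] r 0.0616 ang -29.7
   spot [30
[... 2170 characters left out ...]
t [399.2 222.6] 5 V 190.0 [-0.0313  0.0203] r 0.0373 ang 147.0
yellow 0.045 [ 0.6316 -0.123 ] 0.0512
   spot [383.  319.2] 119 V 178.0 [0.0078 0.0109] r 0.0135 ang 54.3
   spot [368.6 320.8] 15 V 209.0 [-0.03    0.0231] r 0.0378 ang 142.4
   spot [396.8 324.1] 11 V 195.0 [ 0.0329 -0.0195] r 0.0383 ang -30.7
   spot [397.5 331.5] 2 V 252.0 [ 0.0215 -0.0412] r 0.0465 ang -62.4
   spot [381.9 333.9] 12 V 198.0 [-0.02   -0.0299] r 0.0359 ang -123.8
rail [[0.756, 0.1659], [0.6572, 0.2835], [0.557, 0.4026]] -0.8717
green [ 0.4914 -0.4369]
rail [[0.7531, 0.1623], [0.6532, 0.2779], [0.5509, 0.4016]] -0.8693
green [ 0.4886 -0.4439]
prong extents along normal [0.591 0.606 0.679 0.688 0.692] rail 0.688
```

```bash
python3 -c "
from lib import *
where(.362,.301,.18,1.907)"
```

```text
d -0.2583 -0.2306 0.0504 spin 0.9378 q6 0.36
```

```bash
python3 -m inch '[[-0.258,-0.231,0.05,0.938],[-0.258,-0.231,0.05,0.938],[-0.258,-0.231,0.05,0.938],[-0.258,-0.231,0.05,0.938],[-0.258,-0.231,0.05,0.938],[-0.258,-0.231,0.05,0.938],[-0.258,-0.231,0.05,0.938],[-0.258,-0.231,0.05,0.938],[-0.258,-0.231,0.05,0.938],[-0.258,-0.231,0.05,0.938],[-0.258,-0.231,0.05,0.938],[-0.258,-0.231,0.05,0.938]]' -1; python3 - <<'E'
from lib import *
where(.362,.301,.104,1.907)
d=look(); 
try: print(basket(d,(.362,.301)))
except Exception as e: print(e)
cv2.imwrite("pics/s1.png",np.hstack([d[0]["image"][180:380,180:430,::-1],d[1]["image"][150:350,150:400,::-1]]))
E
```

```text
time: 1.3
position: [0.3611, 0.3025, 0.1815]
tcp_rot: [3.141, -0.0, 1.91]
force: [-0.5, -0.8, 0.1]
width: 0.0855
grip_force: 0.0
d -0.0017 0.0003 0.0775 spin 0.0027 q6 0.36
(array([0.35843572, 0.29443047]), np.float32(1.9138995), array([[0.35843572, 0.29443047]]))
```

View pics/s1.png

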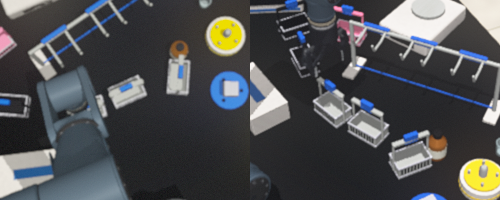

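The gripper (side crop, about (315,75)) hangs right over the first basket. Descend and grip.

```bash
python3 -m inch '[[-0.001,0,0.04,0],[-0.001,0,0.077,0],[-0.001,0,0.077,0],[-0.001,0,0.077,0]]' -1; python3 -m inch '[[0,0,0,0],[0,0,0,0],[0,0,0,0],[0,0,0,0],[0,0,0,0],[0,0,0,0]]' 1; python3 -m inch '[[0,0,-0.02,0],[0,0,-0.04,0],[0,0,-0.07,0],[0,0,-0.1,0],[0,0,-0.115,0],[0,0,-0.115,0]]'
python3 -c "
from lib import *
n=np.array([.765,.644]);z=.192+.035-.115+.104-.001
h=np.array([.513,.366])
p=h-.13*n;where(*p,z,2.27);where(*h,z,2.27)"
```

```text
time: 1.8
position: [0.3619, 0.3006, 0.1043]
tcp_rot: [-3.14, 0.0, 1.908]
force: [0.0, -0.3, -0.6]
width: 0.085
grip_force: 0.0
time: 2.4
position: [0.3619, 0.3003, 0.1049]
tcp_rot: [-3.141, -0.0, 1.907]
force: [-1.0, -0.4, 7.1]
width: 0.0132
grip_force: 59.2
time: 3.0
position: [0.3635, 0.301, 0.2212]
tcp_rot: [3.136, -0.001, 1.907]
force: [0.0, 0.3, -1.6]
width: 0.0131
grip_force: 58.9
d -0.0342 0.0411 0.0062 spin -0.3632 q6 -0.1
d 0.0121 0.1626 0.0062 spin -0.3632 q6 -0.08
```

```bash
python3 -m inch '[[-0.01,0.015,0.003,-0.09],[-0.02,0.028,0.003,-0.18],[-0.034,0.041,0.003,-0.27],[-0.034,0.041,0.003,-0.363],[-0.034,0.041,0.003,-0.363],[-0.028,0.06,0.003,-0.363],[-0.02,0.08,0.003,-0.363],[-0.012,0.1,0.003,-0.363],[-0.004,0.12,0.003,-0.363],[0.004,0.14,0.003,-0.363],[0.012,0.162,0.003,-0.363],[0.012,0.162,0.003,-0.363],[0.012,0.162,0.003,-0.363]]'
python3 - <<'E'
from lib import *
d=look(); where(.513,.366,.181,2.27)
a=cv2.resize(d[0]["image"][150:290,180:320,::-1],(400,400)); b=cv2.resize(d[1]["image"][120:260,220:360,::-1],(400,400))
cv2.imwrite("pics/s2.png",np.hstack([a,b]))
E
```

```text
time: 4.3
position: [0.51, 0.3648, 0.2148]
tcp_rot: [-3.138, -0.001, 2.269]
force: [-0.9, -1.4, -1.4]
width: 0.0131
grip_force: 63.8
d -0.001 0.0037 0.0343 spin -0.0008 q6 -0.08
```

View pics/s2.png

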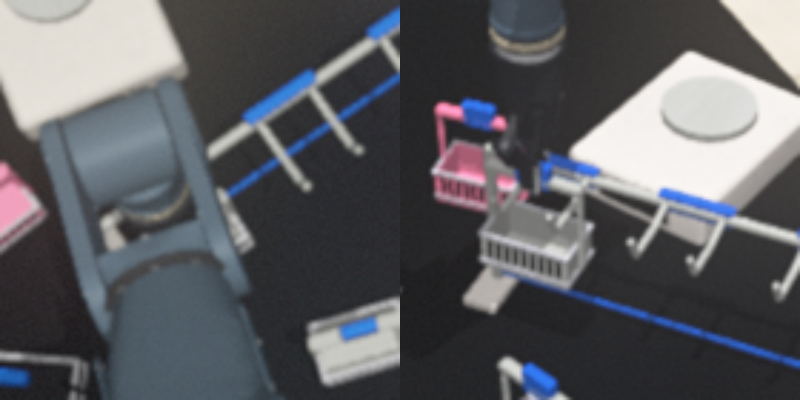

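Side crop: the basket hangs at (535,240) with a prong visible inside its right leg, so it is correctly inserted. Lower, then open partly.

```bash
python3 -m inch '[[0,0.004,0.01,0],[0,0.004,0.02,0],[0,0.004,0.028,0],[0,0.004,0.034,0],[0,0.004,0.037,0],[0,0.004,0.037,0]]'; python3 -m inch '[[0,0,0,0],[0,0,0,0],[0,0,0,0],[0,0,0,0]]' 0.3
```

```text
time: 5.0
position: [0.5135, 0.3672, 0.1816]
tcp_rot: [-3.14, 0.0, 2.27]
force: [-3.8, -3.3, 12.3]
width: 0.013
grip_force: 65.9
time: 5.4
position: [0.5142, 0.3676, 0.1788]
tcp_rot: [-3.141, -0.0, 2.27]
force: [-1.0, 0.7, 0.0]
width: 0.0301
grip_force: 0.0
```

```bash
python3 -m inch '[[0,0,-0.03,0],[0,0,-0.07,0],[0,0,-0.11,0],[0,0,-0.11,0]]'; python3 - <<'E'
from lib import *
d=look()
for n in((.513,.366),(.427,.184),(.487,.025)):
  try:
    print(basket(d,n)) 
  except Exception as e: print(n,e)
where(.427,.184,.2,2.064)
E
```

```text
time: 5.8
position: [0.5177, 0.3694, 0.2959]
tcp_rot: [3.129, 0.003, 2.27]
force: [-0.1, -0.4, 0.4]
width: 0.0303
grip_force: 0.0
(0.513, 0.366) need at least one array to concatenate
(array([0.43327367, 0.1839182 ]), np.float32(1.9325781), array([[0.43528751, 0.18681284],
       [0.43125982, 0.18102357]]))
(array([0.48585412, 0.02305612]), np.float32(3.1409411), array([[0.48685275, 0.0251635 ],
       [0.4848555 , 0.02094875]]))
d -0.0844 -0.1855 0.0903 spin 0.2058 q6 -0.09
  return _methods._mean(a, axis=axis, dtype=dtype,
  ret = ret.dtype.type(ret / rcount)
```

```bash
python3 -c "
from lib import *
where(.435,.186,.19,1.933)"
```

```text
d -0.088 -0.178 0.1003 spin 0.3368 q6 0.04
```

```bash
python3 -m inch '[[-0.04,-0.09,0,0.15],[-0.088,-0.178,0.05,0.337],[-0.088,-0.178,0.1,0.337],[-0.088,-0.178,0.1,0.337],[-0.088,-0.178,0.1,0.337],[-0.088,-0.178,0.1,0.337],[-0.088,-0.178,0.1,0.337],[-0.088,-0.178,0.1,0.337]]' -1;  python3 -c "
from lib import *
where(.435,.186,.104,1.933)
d=read_camera('side');print(basket([d],(.434,.184)))"
```

```text
time: 6.7
position: [0.436, 0.1866, 0.1897]
tcp_rot: [3.14, 0.0, 1.933]
force: [1.4, 1.0, 0.5]
width: 0.0853
grip_force: 0.0
d -0.0002 -0.0011 0.0857 spin 0.0005 q6 0.04
(array([0.43092477, 0.18103758]), np.float32(1.9618975), array([[0.43092477, 0.18103758]]))
```

```bash
python3 -m inch '[[0,-0.001,0.04,0],[0,-0.001,0.085,0],[0,-0.001,0.085,0],[0,-0.001,0.085,0]]' -1; python3 -m inch '[[0,0,0,0],[0,0,0,0],[0,0,0,0],[0,0,0,0],[0,0,0,0],[0,0,0,0]]' 1; python3 -m inch '[[0,0,-0.02,0],[0,0,-0.04,0],[0,0,-0.07,0],[0,0,-0.1,0],[0,0,-0.115,0],[0,0,-0.115,0],[0,0,-0.115,0]]'
python3 -c "
from lib import *
n=np.array([.765,.644]);z=.215
h=np.array([.613,.246])
p=h-.13*n;where(*p,z,2.27);where(*h,z,2.27)
d=look()
for c in d:
    P=cloud(c);m=masks(c)['blue']&(np.hypot(P[...,0]-.515,P[...,1]-.368)<.045)&(P[...,2]>.17)&(P[...,2]<.235);print(P[m].mean(0), m.sum())
"
```

```text
time: 7.15
position: [0.4341, 0.1861, 0.1044]
tcp_rot: [-3.141, -0.0, 1.934]
force: [0.9, -0.7, 0.7]
width: 0.0855
grip_force: 0.0
time: 7.75
position: [0.4336, 0.1853, 0.1052]
tcp_rot: [3.141, 0.0, 1.933]
force: [-1.6, -0.6, 6.5]
width: 0.0132
grip_force: 59.4
time: 8.45
position: [0.4331, 0.1853, 0.2189]
tcp_rot: [-3.141, -0.0, 1.933]
force: [0.5, -0.5, -2.5]
width: 0.0135
grip_force: 58.9
d -0.05 0.0671 0.0039 spin -0.3373 q6 -0.39
d -0.0069 0.1898 0.0039 spin -0.3373 q6 -0.32
[0.51341686 0.36928951 0.20990211] 70
[0.55726498 0.38304789 0.20358349] 1
```

```bash
python3 -m inch '[[-0.012,0.017,0.001,-0.09],[-0.024,0.034,0.001,-0.18],[-0.037,0.05,0.001,-0.27],[-0.05,0.067,0.001,-0.337],[-0.05,0.067,0.001,-0.337],[-0.042,0.09,0.001,-0.337],[-0.034,0.11,0.001,-0.337],[-0.027,0.13,0.001,-0.337],[-0.02,0.15,0.001,-0.337],[-0.013,0.17,0.001,-0.337],[-0.007,0.19,0.001,-0.337],[-0.007,0.19,0.001,-0.337],[-0.007,0.19,0.001,-0.337]]'; python3 -c "
from lib import *
where(.613,.246,.181,2.27)"
```

```text
time: 9.85
position: [0.612, 0.2461, 0.2166]
tcp_rot: [-3.137, -0.002, 2.27]
force: [-1.0, -0.3, -1.8]
width: 0.0132
grip_force: 59.2
d -0.0008 0.0007 0.0356 spin -0.0002 q6 -0.32
```

```bash
python3 -m inch '[[0,0.001,0.01,0],[0,0.001,0.02,0],[0,0.001,0.028,0],[0,0.001,0.034,0],[0,0.001,0.037,0],[0,0.001,0.037,0]]'; python3 -m inch '[[0,0,0,0],[0,0,0,0],[0,0,0,0],[0,0,0,0]]' 0.3;  python3 -m inch '[[0,0,-0.03,0],[0,0,-0.07,0],[0,0,-0.11,0],[0,0,-0.11,0]]'; python3 -c "
from lib import *
d=look()
print(basket(d,(.487,.025)))
for h in ((.515,.368),(.613,.246)):
  for c in d:
    P=cloud(c);m=masks(c)['blue']&(np.hypot(P[...,0]-h[0],P[...,1]-h[1])<.045)&(P[...,2]>.17)&(P[...,2]<.235);print(P[m].mean(0), m.sum())
where(.487,.0245,.19,3.138)
"
```

```text
time: 10.45
position: [0.6138, 0.2464, 0.1821]
tcp_rot: [-3.14, -0.0, 2.27]
force: [-3.9, -2.0, 3.1]
width: 0.013
grip_force: 60.2
time: 10.85
position: [0.6149, 0.2469, 0.1813]
tcp_rot: [3.141, 0.0, 2.27]
force: [0.1, -0.4, 0.2]
width: 0.03
grip_force: 0.0
time: 11.25
position: [0.6185, 0.2478, 0.2986]
tcp_rot: [3.129, 0.007, 2.27]
force: [0.6, -0.1, 0.4]
width: 0.0296
grip_force: 0.0
(array([0.48585412, 0.02305612]), np.float32(3.1364646), array([[0.48685275, 0.0251635 ],
       [0.4848555 , 0.02094875]]))
[0.51354293 0.36883134 0.20984236] 65
[0.51314318 0.36458776 0.20523723] 89
[nan nan nan] 0
[0.61046581 0.24209043 0.20385809] 98
d -0.0878 -0.2413 0.1027 spin -0.8681 q6 -1.52<string>:7: RuntimeWarning: Mean of empty slice.
  ret = um.true_divide(
```

```bash
python3 -m inch '[[-0.02,-0.05,0,-0.12],[-0.05,-0.12,0,-0.26],[-0.088,-0.2,0.05,-0.4],[-0.088,-0.241,0.1,-0.54],[-0.088,-0.241,0.1,-0.68],[-0.088,-0.241,0.1,-0.8],[-0.088,-0.241,0.1,-0.868],[-0.088,-0.241,0.1,-0.868],[-0.088,-0.241,0.1,-0.868],[-0.088,-0.241,0.1,-0.868]]' -1;  python3 -c "
from lib import *
where(.487,.0245,.104,3.138)"
```

```text
time: 12.35
position: [0.4873, 0.0248, 0.1913]
tcp_rot: [-3.142, 0.001, 3.138]
force: [-0.2, -0.2, -0.3]
width: 0.0854
grip_force: 0.0
d 0.0003 -0.0003 0.0873 spin -0.0003 q6 -1.52
```

```bash
python3 -m inch '[[0,0,0.04,0],[0,0,0.087,0],[0,0,0.087,0],[0,0,0.087,0]]' -1; python3 -m inch '[[0,0,0,0],[0,0,0,0],[0,0,0,0],[0,0,0,0],[0,0,0,0],[0,0,0,0]]' 1; python3 -m inch '[[0,0,-0.02,0],[0,0,-0.04,0],[0,0,-0.07,0],[0,0,-0.1,0],[0,0,-0.12,0],[0,0,-0.12,0],[0,0,-0.12,0]]'
python3 -c "
from lib import *
n=np.array([.765,.644]);z=.215
h=np.array([.712,.129])
p=h-.13*n;where(*p,z,2.27);where(*h,z,2.27)
"
```

```text
time: 12.75
position: [0.4867, 0.0249, 0.1042]
tcp_rot: [3.141, -0.002, 3.138]
force: [-0.2, 0.2, 1.2]
width: 0.0852
grip_force: 0.0
time: 13.35
position: [0.4875, 0.024, 0.1053]
tcp_rot: [-3.141, 0.002, 3.138]
force: [-0.9, -1.7, 7.3]
width: 0.0132
grip_force: 59.6
time: 14.05
position: [0.4863, 0.0245, 0.2239]
tcp_rot: [3.141, -0.001, 3.138]
force: [0.3, -0.7, -1.6]
width: 0.0131
grip_force: 58.8
d -0.1262 0.0213 0.0089 spin 0.8678 q6 -0.63
d -0.2253 0.1054 0.0089 spin 0.8678 q6 -0.52
```

```bash
python3 -m inch '[[-0.01,0.003,0,0.1],[-0.03,0.006,0,0.22],[-0.055,0.01,0,0.35],[-0.08,0.015,0,0.48],[-0.1,0.018,0,0.61],[-0.126,0.021,0,0.74],[-0.126,0.021,0,0.868],[-0.126,0.021,0.004,0.868],[-0.126,0.021,0.004,0.868],[-0.141,0.034,0.005,0.868],[-0.157,0.048,0.005,0.868],[-0.175,0.063,0.005,0.868],[-0.192,0.077,0.005,0.868],[-0.208,0.091,0.005,0.868],[-0.225,0.105,0.005,0.868],[-0.225,0.105,0.005,0.868],[-0.225,0.105,0.005,0.868]]'; python3 - <<'E'
from lib import *
d=look(); where(.712,.129,.181,2.27)
a=cv2.resize(d[0]["image"][100:300,240:440,::-1],(400,400)); b=cv2.resize(d[1]["image"][150:350,250:450,::-1],(400,400))
cv2.imwrite("pics/s3.png",np.hstack([a,b]))
E
```

```text
time: 15.75
position: [0.7109, 0.1284, 0.2181]
tcp_rot: [-3.139, -0.002, 2.272]
force: [0.5, -0.6, -1.1]
width: 0.0131
grip_force: 59.0
d 0.0001 0.0016 0.0376 spin 0.0 q6 -0.52
```

View pics/s3.png

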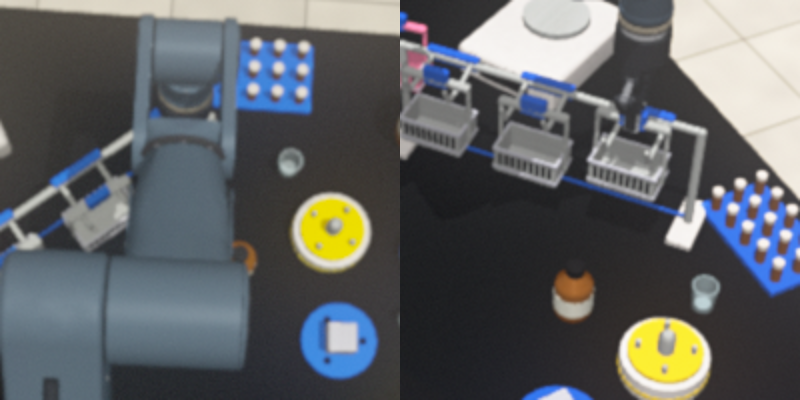

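The first two baskets hang at side-crop (438,120) and (532,150). The third sits over its hook at (628,165), and the bottle at (573,292) still stands. Lower the third basket.

```bash
python3 -m inch '[[0,0.001,0.01,0],[0,0.001,0.02,0],[0,0.001,0.028,0],[0,0.001,0.034,0],[0,0.001,0.038,0],[0,0.001,0.038,0]]'; python3 -m inch '[[0,0,0,0],[0,0,0,0],[0,0,0,0],[0,0,0,0]]' 0.3;  python3 -m inch '[[0,0,-0.03,0],[0,0,-0.07,0],[0,0,-0.11,0],[0,0,-0.11,0]]'; python3 -c "
from lib import *
where(.460,-.140,.15,np.radians(-87.5))
where(.388,-.3105,.15,np.radians(77.4))
"
```

```text
time: 16.45
position: [0.7125, 0.129, 0.1822]
tcp_rot: [-3.141, -0.0, 2.27]
force: [-3.1, -1.5, 3.2]
width: 0.0131
grip_force: 59.8
time: 16.85
position: [0.713, 0.1292, 0.1811]
tcp_rot: [3.142, 0.0, 2.27]
force: [-0.3, 0.8, -0.7]
width: 0.0297
grip_force: 0.0
time: 17.25
position: [0.7168, 0.1294, 0.2995]
tcp_rot: [3.13, 0.009, 2.27]
force: [0.6, 0.3, 0.9]
width: 0.0301
grip_force: 0.0
d -0.0409 -0.3699 0.1495 spin 0.6555 q6 -0.34
d -0.1251 -0.5348 0.1495 spin 0.9191 q6 -0.45
```

```bash
cat >> lib.py <<'E'
def boss(d,near,hmin=.044,htop=.052):
    P=cloud(d); rr=np.hypot(P[...,0]-near[0],P[...,1]-near[1]); m=(rr<.05)&(P[...,2]>hmin)&(P[...,2]<htop+.013)&masks(d)["white"]
    X=castpts(d,m,htop).astype(np.float32); return np.round(cv2.minAreaRect(X)[0],4),round(cv2.minAreaRect(X)[2],1),X.mean(0).round(4)
E
python3 -m inch '[[-0.01,-0.09,0.0,0.15],[-0.02,-0.18,0.0,0.3],[-0.04,-0.28,0,0.45],[-0.041,-0.37,0.05,0.6],[-0.041,-0.37,0.1,0.655],[-0.041,-0.37,0.149,0.655],[-0.041,-0.37,0.149,0.655],[-0.041,-0.37,0.149,0.655],[-0.041,-0.37,0.149,0.655],[-0.041,-0.37,0.149,0.655],[-0.041,-0.37,0.149,0.655],[-0.041,-0.37,0.149,0.655]]' -1;  python3 -c "
from lib import *
d=look()
for n in((.46,-.14),(.388,-.31)):
  for c in d:
    try: print(boss(c,n))
    except Exception as e: print('x')
where(.460,-.140,.012,np.radians(92.5))"
```

```text
time: 18.45
position: [0.4576, -0.1403, 0.1431]
tcp_rot: [3.139, 0.001, 1.616]
force: [-0.6, 0.2, -0.3]
width: 0.0857
grip_force: 0.0
x
(array([ 0.4565, -0.1479]), 2.9, array([ 0.4567, -0.1456], dtype=float32))
(array([ 0.3928, -0.3114]), 77.0, array([ 0.3956, -0.3145], dtype=float32))
(array([ 0.3844, -0.3167]), 79.3, array([ 0.3848, -0.3161], dtype=float32))
d -0.0001 0.0025 0.1313 spin 0.002 q6 -0.34
```

```bash
python3 -m inch '[[0,0.002,0.04,0],[0,0.002,0.08,0],[0,0.002,0.11,0],[0,0.002,0.131,0],[0,0.002,0.131,0],[0,0.002,0.131,0]]' -1; python3 -m inch '[[0,0,0,0],[0,0,0,0],[0,0,0,0],[0,0,0,0],[0,0,0,0]]' 1;python3 -m inch '[[0,0,0,0],[0,0,0,0],[0,0,0,0]]' -1
```

```text
time: 19.15
position: [0.4589, -0.14, 0.0117]
tcp_rot: [3.141, 0.0, 1.616]
force: [0.4, -0.1, 1.1]
width: 0.0853
grip_force: 0.0
time: 19.65
position: [0.4587, -0.1405, 0.0126]
tcp_rot: [3.14, 0.001, 1.615]
force: [-0.3, 0.6, 6.3]
width: 0.0435
grip_force: 62.7
time: 19.95
position: [0.4581, -0.1402, 0.0114]
tcp_rot: [3.141, 0.0, 1.615]
force: [-0.6, -0.0, 0.1]
width: 0.0841
grip_force: 0.0
```

```bash
python3 -m inch '[[0,0,-0.01,0.14],[0,0,-0.01,0.28],[0,0,-0.01,0.42],[0,0,-0.01,0.56],[0,0,-0.01,0.7],[0,0,-0.01,0.84],[0,0,-0.01,0.98],[0,0,-0.01,1.12],[0,0,-0.01,1.26],[0,0,-0.01,1.4],[0,0,-0.01,1.54],[0,0,-0.005,1.571],[0,0,0,1.571],[0,0,0,1.571],[0,0,0,1.571]]' -1; python3 -m inch '[[0,0,0,0],[0,0,0,0],[0,0,0,0],[0,0,0,0],[0,0,0,0]]' 1; python3 -c "
from lib import *
d=look()
print(boss(d[1],(.46,-.14)))
s=telemetry.observe();print(s['position'],s['tcp_rot'])"
```

```text
time: 21.45
position: [0.4579, -0.1401, 0.0111]
tcp_rot: [-3.141, 0.001, 0.044]
force: [0.2, 0.2, -0.1]
width: 0.0855
grip_force: 0.0
time: 21.95
position: [0.4589, -0.141, 0.0119]
tcp_rot: [3.14, -0.002, 0.044]
force: [-0.7, -3.2, 5.6]
width: 0.0433
grip_force: 62.6
(array([ 0.4466, -0.1435]), 13.1, array([ 0.4442, -0.143 ], dtype=float32))
[ 0.45886941 -0.14097202  0.01185016] [ 3.14004144e+00 -1.81791578e-03  4.41854062e-02]
```

```bash
python3 -m inch '[[0,0,-0.02,0],[0,0,-0.05,0],[0,0,-0.085,0],[0,0,-0.11,0],[0,0,-0.11,0],[0,0,-0.11,0]]'; python3 -c "
from lib import *
where(.6144,-.3003,.122,np.radians(-.9))"
```

```text
time: 22.65
position: [0.4573, -0.1395, 0.1205]
tcp_rot: [-3.14, 0.001, 0.044]
force: [0.1, -0.8, -5.5]
width: 0.0435
grip_force: 63.3
d 0.1499 0.1675 -0.0015 spin 0.0597 q6 1.13
```

```bash
python3 -m inch '[[0.02,0.025,0,0.02],[0.05,0.055,0,0.04],[0.08,0.09,0,0.06],[0.11,0.125,0,0.06],[0.135,0.15,0,0.06],[0.15,0.1675,0,0.06],[0.15,0.1675,0,0.06],[0.15,0.1675,0,0.06],[0.15,0.1675,0,0.06]]'; python3 - <<'E'
from lib import *
where(.6144,-.3003,.06,np.radians(-.9))
d=look()
for c in d:
  try: print(disc(c,(.614,-.30),"blue",.122,.06)[:2])
  except Exception as e: print('x')
a=cv2.resize(d[0]["image"][150:300,400:550,::-1],(400,400)); b=cv2.resize(d[1]["image"][280:430,340:490,::-1],(400,400))
cv2.imwrite("pics/s4.png",np.hstack([a,b]))
E
```

```text
time: 23.55
position: [0.613, -0.299, 0.1185]
tcp_rot: [-3.138, 0.005, -0.016]
force: [-0.5, 0.7, -4.5]
width: 0.0436
grip_force: 63.1
d 0.0014 0.0013 0.0585 spin -0.0002 q6 1.13
(array([ 0.66355613, -0.27121353]), np.float64(0.008171475607154925))
(array([ 0.60216888, -0.30707967]), np.float64(0.0565985232823662))
```

View pics/s4.png

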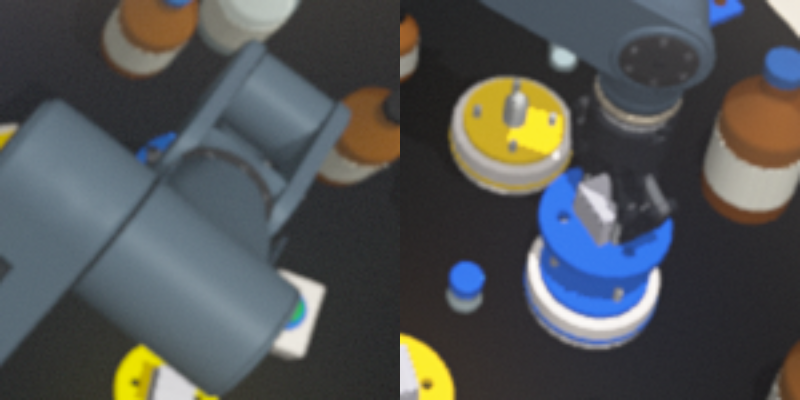

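Side crop: the plate holes at (563,217) and (630,250) stand over the studs at (553,262) and (618,293) with equal offsets. Lower gently.

```bash
python3 -m inch '[[0.0014,0.0013,0.01,0],[0.0014,0.0013,0.02,0],[0.0014,0.0013,0.025,0],[0.0014,0.0013,0.03,0],[0.0014,0.0013,0.034,0],[0.0014,0.0013,0.038,0],[0.0014,0.0013,0.038,0]]'; python3 -c "
from lib import *
where(.6144,-.3003,.06,np.radians(-.9))"
```

```text
time: 24.35
position: [0.6156, -0.3027, 0.083]
tcp_rot: [3.141, 0.002, -0.016]
force: [-3.0, -2.3, -6.0]
width: 0.0435
grip_force: 63.2
d -0.0012 -0.0024 0.023 spin -0.0012 q6 1.13
```

```bash
python3 -m inch '[[-0.0005,0,0.004,0],[-0.0005,0,0.008,0],[-0.0005,0,0.01,0],[-0.0005,0,0.01,0]]'; python3 -m inch '[[0,0,0.003,0],[0,0,0.006,0],[0,0,0.009,0],[0,0,0.011,0],[0,0,0.013,0],[0,0,0.013,0]]'
```

```text
time: 24.75
position: [0.6149, -0.3023, 0.0731]
tcp_rot: [-3.141, 0.003, -0.016]
force: [-4.8, -1.0, -2.3]
width: 0.0437
grip_force: 63.7
time: 25.35
position: [0.6141, -0.3015, 0.0595]
tcp_rot: [-3.139, 0.005, -0.016]
force: [-5.5, -0.4, -3.1]
width: 0.0436
grip_force: 63.6
```

```bash
python3 -m inch '[[-0.0005,0,0.002,0],[-0.0005,0,0.004,0],[-0.0005,0,0.005,0],[-0.0005,0,0.005,0]]'; python3 -m inch '[[0,0,0,0],[0,0,0,0],[0,0,0,0],[0,0,0,0]]' -1;python3 -m inch '[[0,0,-0.04,0],[0,0,-0.08,0],[0,0,-0.12,0],[0,0,-0.14,0],[0,0,-0.14,0]]'; python3 -c "
from lib import *
where(.388,-.3105,.13,np.radians(77.4))
where(.388,-.3105,.13,np.radians(77.4+90))"
```

```text
time: 25.75
position: [0.614, -0.3016, 0.0571]
tcp_rot: [-3.14, 0.003, -0.016]
force: [-9.5, 3.1, 8.1]
width: 0.0431
grip_force: 64.5
time: 26.15
position: [0.6165, -0.3025, 0.0556]
tcp_rot: [3.141, -0.002, -0.016]
force: [0.3, -0.4, 0.8]
width: 0.0853
grip_force: 0.0
time: 26.65
position: [0.6182, -0.3038, 0.1999]
tcp_rot: [3.136, -0.008, -0.016]
force: [0.0, -0.3, 0.9]
width: 0.085
grip_force: 0.0
d -0.2301 0.0104 0.0699 spin -1.3668 q6 -0.45
d -0.2301 0.0104 0.0699 spin 0.204 q6 1.12
```

```bash
python3 -m inch '[[-0.05,0.003,0,0.1],[-0.1,0.005,0,0.2],[-0.15,0.008,0,0.204],[-0.2,0.01,0.03,0.204],[-0.23,0.0104,0.07,0.204],[-0.23,0.0104,0.07,0.204],[-0.23,0.0104,0.07,0.204],[-0.23,0.0104,0.07,0.204]]'; python3 -c "
from lib import *
d=look()
for n in((.388,-.31),):
  for c in d:
    try: print(boss(c,n))
    except Exception as e: print('x')
for c in d:
    try: print('r3',boss(c,(.614,-.30),.085,.097))
    except Exception as e: print('x')
where(.388,-.3105,.012,np.radians(77.4+90))"
```

```text
time: 27.45
position: [0.3869, -0.31, 0.1254]
tcp_rot: [3.141, -0.002, -0.22]
force: [0.8, -0.0, 0.2]
width: 0.0854
grip_force: 0.0
x
(array([ 0.3841, -0.3172]), 78.7, array([ 0.3816, -0.3182], dtype=float32))
r3 (array([ 0.6141, -0.2971]), 0.8, array([ 0.6145, -0.2973], dtype=float32))
r3 (array([ 0.6104, -0.3047]), 88.9, array([ 0.611 , -0.3047], dtype=float32))
d 0.0006 0.0002 0.1141 spin 0.001 q6 1.12
```

```bash
python3 -m inch '[[0,0,0.04,0],[0,0,0.08,0],[0,0,0.1,0],[0,0,0.113,0],[0,0,0.113,0],[0,0,0.113,0]]' -1; python3 -m inch '[[0,0,0,0],[0,0,0,0],[0,0,0,0],[0,0,0,0],[0,0,0,0]]' 1;python3 -m inch '[[0,0,0,0],[0,0,0,0],[0,0,0,0]]' -1; python3 -m inch '[[0,0,-0.01,-0.14],[0,0,-0.01,-0.28],[0,0,-0.01,-0.42],[0,0,-0.01,-0.56],[0,0,-0.01,-0.7],[0,0,-0.01,-0.84],[0,0,-0.01,-0.98],[0,0,-0.01,-1.12],[0,0,-0.01,-1.26],[0,0,-0.01,-1.4],[0,0,-0.01,-1.54],[0,0,-0.005,-1.571],[0,0,0,-1.571],[0,0,0,-1.571],[0,0,0,-1.571]]' -1; python3 -m inch '[[0,0,0,0],[0,0,0,0],[0,0,0,0],[0,0,0,0],[0,0,0,0]]' 1
```

```text
time: 28.15
position: [0.3865, -0.3095, 0.0129]
tcp_rot: [3.14, -0.001, -0.22]
force: [0.5, -0.9, 0.8]
width: 0.0852
grip_force: 0.0
time: 28.65
position: [0.3865, -0.3108, 0.0137]
tcp_rot: [3.138, -0.004, -0.22]
force: [-0.9, -2.7, 7.0]
width: 0.0434
grip_force: 62.3
time: 28.95
position: [0.3853, -0.3086, 0.0122]
tcp_rot: [-3.141, 0.001, -0.22]
force: [0.0, -0.2, 0.3]
width: 0.0837
grip_force: 0.0
time: 30.45
position: [0.3854, -0.3087, 0.012]
tcp_rot: [-3.141, -0.001, 1.35]
force: [0.2, -0.2, -0.3]
width: 0.0853
grip_force: 0.0
time: 30.95
position: [0.3862, -0.3096, 0.0128]
tcp_rot: [3.14, 0.001, 1.351]
force: [2.3, -0.1, 4.4]
width: 0.0434
grip_force: 62.3
```

```bash
python3 -m inch '[[0,0,-0.02,0],[0,0,-0.05,0],[0,0,-0.085,0],[0,0,-0.12,0],[0,0,-0.15,0],[0,0,-0.15,0],[0,0,-0.15,0]]'; python3 -c "
from lib import *
where(.6346,-.120,.15,np.radians(56.3))"
```

```text
time: 31.65
position: [0.3848, -0.3082, 0.1617]
tcp_rot: [-3.14, -0.001, 1.351]
force: [-0.3, 0.7, -5.5]
width: 0.0437
grip_force: 62.9
d 0.2382 0.2027 0.0117 spin 0.368 q6 0.4
```

```bash
python3 -m inch '[[0.025,0.02,0,0.08],[0.06,0.05,0,0.16],[0.095,0.08,0,0.24],[0.13,0.11,0,0.32],[0.165,0.14,0,0.368],[0.2,0.17,0.01,0.368],[0.225,0.19,0.02,0.368],[0.238,0.2027,0.03,0.368],[0.238,0.2027,0.04,0.368],[0.238,0.2027,0.04,0.368],[0.238,0.2027,0.04,0.368]]'; python3 - <<'E'
from lib import *
where(.6346,-.120,.06,np.radians(56.3))
d=look()
print(disc(d[1],(.634,-.12),"yellow",.122,.06)[:2])
a=cv2.resize(d[0]["image"][140:290,350:500,::-1],(400,400)); b=cv2.resize(d[1]["image"][230:380,310:460,::-1],(400,400))
cv2.imwrite("pics/s5.png",np.hstack([a,b]))
E
```

```text
time: 32.75
position: [0.6331, -0.1217, 0.1208]
tcp_rot: [-3.138, 0.002, 0.981]
force: [0.9, -1.0, -4.4]
width: 0.0435
grip_force: 62.9
d 0.0023 0.0002 0.0608 spin -0.0016 q6 0.4
(array([ 0.62384402, -0.13461239]), np.float64(0.056225107778316886))
```

View pics/s5.png

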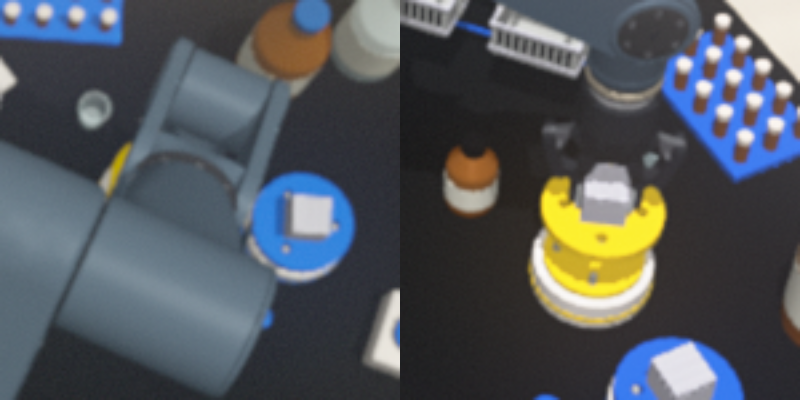

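The fingers look open at (560,145) and (670,150), so the grip has slackened and the plate seems to be dropping. Check the state.

```bash
python3 - <<'E'
from lib import *
s=telemetry.observe(); print({k:s[k] for k in("time","position","force","width","grip_force")})
c=read_camera("side"); P=cloud(c)
m=masks(c)["yellow"]&(np.hypot(P[...,0]-.634,P[...,1]+.12)<.08)
X=P[m]; X=X[(X[:,2]>.03)&(X[:,2]<.2)]; print(np.percentile(X[:,2],[5,25,50,75,95]).round(3),len(X))
top=X[X[:,2]>.085]
A=np.c_[top[:,:2]-[.634,-.12],np.ones(len(top))];print(np.linalg.lstsq(A,top[:,2],rcond=None)[0].round(3),len(top))
s=telemetry.observe(); print(s["width"],s["grip_force"],s["time"])
E
```

```text
{'time': 32.85, 'position': array([ 0.63439904, -0.1222084 ,  0.12241826]), 'force': array([ 0.06498917, -0.02014919, -3.86643717]), 'width': 0.04395970770189444, 'grip_force': 62.90353059768677}
[0.041 0.047 0.118 0.122 0.126] 1268
[0.009 0.03  0.122] 813
0.04325051443912922 62.90459185838699 32.9
```

It was a false alarm: 63 N grip, width 44 mm, and the plate level at 0.122 m. The dark parts were finger linkages, and the front hole (603,238) stands over its stud (592,278). Lower it.

```bash
python3 -m inch '[[0.002,0,0.01,0],[0.002,0,0.02,0],[0.002,0,0.025,0],[0.002,0,0.03,0],[0.002,0,0.034,0],[0.002,0,0.038,0],[0.002,0,0.038,0]]';python3 -m inch '[[0,0,0.003,0],[0,0,0.006,0],[0,0,0.009,0],[0,0,0.009,0]]'; python3 -c "
from lib import *
where(.6346,-.120,.06,np.radians(56.3))"
```

```text
time: 33.6
position: [0.636, -0.1191, 0.0836]
tcp_rot: [-3.14, 0.0, 0.983]
force: [-0.2, -0.0, -4.6]
width: 0.0433
grip_force: 62.9
time: 34.0
position: [0.636, -0.1192, 0.0748]
tcp_rot: [-3.141, 0.0, 0.983]
force: [0.1, 0.1, -4.7]
width: 0.0431
grip_force: 62.9
d -0.0015 -0.0007 0.0148 spin 0.0001 q6 0.4
```

```bash
python3 -m inch '[[0,0,0.003,0],[0,0,0.006,0],[0,0,0.009,0],[0,0,0.012,0],[0,0,0.012,0]]';python3 -m inch '[[0,0,0.003,0],[0,0,0.005,0],[0,0,0.007,0],[0,0,0.007,0]]'
```

```text
time: 34.5
position: [0.6357, -0.1193, 0.0626]
tcp_rot: [-3.14, 0.001, 0.983]
force: [-1.9, -1.0, -4.6]
width: 0.0433
grip_force: 63.0
time: 34.9
position: [0.6357, -0.1193, 0.0579]
tcp_rot: [-3.141, 0.001, 0.983]
force: [-7.4, -0.1, 6.9]
width: 0.0434
grip_force: 64.1
```

```bash
python3 -m inch '[[0,0,0,0],[0,0,0,0],[0,0,0,0],[0,0,0,0]]' -1;python3 -m inch '[[0,0,-0.04,0],[0,0,-0.08,0],[0,0,-0.12,0],[0,0,-0.14,0],[0,0,-0.14,0],[0,0,-0.14,0]]'; python3 -c "
from lib import *
where(.491,-.438,.13,0.5)"
```

```text
time: 35.3
position: [0.6372, -0.1193, 0.0565]
tcp_rot: [3.14, -0.001, 0.983]
force: [0.0, -0.8, -1.1]
width: 0.0858
grip_force: 0.0
time: 35.9
position: [0.6363, -0.1191, 0.1962]
tcp_rot: [3.141, -0.0, 0.983]
force: [-1.1, -0.2, -0.7]
width: 0.0852
grip_force: 0.0
d -0.3459 0.0559 0.0662 spin 0.4829 q6 0.34
```

```bash
python3 -m inch '[[-0.05,0.008,0,0],[-0.1,0.016,0,0],[-0.15,0.024,0,0],[-0.2,0.032,0,0],[-0.25,0.04,0,0],[-0.3,0.05,0,0],[-0.346,0.056,0,0],[-0.346,0.056,0.04,0],[-0.346,0.056,0.08,0],[-0.346,0.056,0.08,0],[-0.346,0.056,0.08,0]]' 1; python3 - <<'E'
from lib import *
d=look()
for c in d:
  P=cloud(c)
  for n in((.614,-.301,"blue"),(.6355,-.1195,"yellow")):
    m=masks(c)[n[2]]&(np.hypot(P[...,0]-n[0],P[...,1]-n[1])<.062)&(P[...,2]>.03)
    X=P[m]; X=X[abs(X[:,2]-.057)<.02]
    b=(np.hypot(P[...,0]-n[0],P[...,1]-n[1])<.02)&masks(c)["white"]
    print(n[2],len(X),np.median(X[:,2]).round(4),np.linalg.lstsq(np.c_[X[:,:2]-n[:2],np.ones(len(X))],X[:,2],rcond=None)[0].round(4),np.percentile(P[b][:,2],[50,90]).round(4))
  for h in((.513,.366),(.613,.246),(.712,.129)):
    m=masks(c)['blue']&(np.hypot(P[...,0]-h[0],P[...,1]-h[1])<.04)&(P[...,2]>.17)&(P[...,2]<.235);print(P[m].mean(0).round(3) if m.any() else None, m.sum())
a=cv2.resize(d[0]["image"][100:360,200:540,::-1],(400,306)); b=cv2.resize(d[1]["image"][140:480,200:500,::-1],(400,453))
cv2.imwrite("pics/s6.png",np.hstack([cv2.copyMakeBorder(a,0,147,0,0,0),b]))
where(.491,-.438,.07,.5)
E
```

```text
time: 37.0
position: [0.4903, -0.4371, 0.1143]
tcp_rot: [-3.137, -0.001, 0.983]
force: [0.2, -0.3, 1.3]
width: 0.0001
grip_force: 0.0
blue 393 0.0568 [0.01   0.008  0.0562] [0.0972 0.1003]
yellow 800 0.0563 [-0.0006  0.0109  0.0561] [0.0972 0.102 ]
[0.514 0.369 0.21 ] 68
[0.614 0.249 0.21 ] 66
[0.712 0.132 0.21 ] 67Traceback (most recent call last):
  File "<stdin>", line 9, in <module>
    return _quantile_unchecked(
        a, q, axis, out, overwrite_input, method, keepdims, weights)
    return _ureduce(a,
                    func=_quantile_ureduce_func,
    ...<5 lines>...
                    overwrite_input=overwrite_input,
                    method=method)
    r = func(a, **kwargs)
    result = _quantile(arr,
                       quantiles=q,
    ...<2 lines>...
                       out=out,
                       weights=wgt)
    slices_having_nans = np.isnan(arr[-1, ...])
                                  ~~~^^^^^^^^^
IndexError: index -1 is out of bounds for axis 0 with size 0
```

By depth, both plates are home (top faces at 0.056–0.057 m) and all three baskets hang on their hooks (blocks at z 0.210 m). Press the button.

```bash
python3 -m inch '[[0,0,0.02,0],[0,0,0.04,0],[0,0,0.048,0],[0,0,0.052,0],[0,0,0.056,0],[0,0,0.059,0],[0,0,0.059,0],[0,0,0.059,0]]'
```

```text
time: 37.9
position: [0.4919, -0.4386, 0.0585]
tcp_rot: [3.139, 0.0, 0.983]
force: [1.4, 0.8, 3.7]
width: -0.0
grip_force: 2.3
```

```bash
python3 -m inch '[[0,0,0.002,0],[0,0,0.004,0],[0,0,0.004,0],[0,0,0.004,0]]'; python3 -m inch '[[0,0,-0.04,0],[0,0,-0.08,0],[0,0,-0.12,0],[0,0,-0.15,0],[0,0,-0.15,0],[0,0,-0.15,0]]'; python3 - <<'E'
from lib import *
d=look()
a=cv2.resize(d[0]["image"][100:360,200:540,::-1],(400,306)); b=cv2.resize(d[1]["image"][140:480,200:500,::-1],(400,453))
cv2.imwrite("pics/s6.png",np.hstack([cv2.copyMakeBorder(a,0,147,0,0,0),b]))
E
```

```text
time: 38.3
position: [0.4919, -0.4387, 0.056]
tcp_rot: [3.139, 0.0, 0.983]
force: [-0.3, 3.6, 13.8]
width: 0.0001
grip_force: 6.7
time: 38.9
position: [0.4909, -0.4385, 0.2039]
tcp_rot: [3.14, 0.001, 0.983]
force: [0.0, 0.8, -0.7]
width: -0.0001
grip_force: 0.0
```

View pics/s6.png

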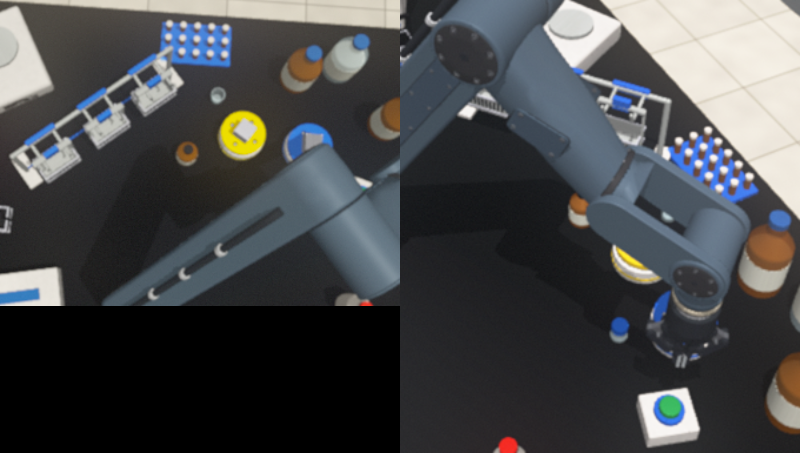

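The three baskets hang on the rack (top part, about (50,160), (105,125) and (155,92)), with the plates on their own-colour hubs at (243,133) and (308,145). The bottle at (187,152) still stands. The button was pressed to its stop (13.8 N). Hand in.

```bash
python3 -c "
from cell import job; print(job.close_job())"
```

```text
the job is handed in; nothing more can be done
None
```

I handed the job in at about 39 s: both rotor plates sit home on their own-colour drives, all three baskets hang on the rack, the start button was pressed to its stop and the brown bottle still stands; the hand-in returned no verdict.

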